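# Draw the dosing plunger to its mark and hold it

### The job

The dosing pump is dry and the height of its dose mark is about to be checked. Lift the black dust cap off the top of the pump and stand it, mouth down as it is, in the empty half of the blue cap tray; then take the plunger by its yellow knob and draw it straight up, without wrenching it sideways against its bore, just until the whole red dose ring is clear of the pump's head, not farther. Finish while still holding the plunger up there, at rest, and leave the cans and the spanner alone.

Things in the scene. Friction and masses are not known exactly. Their poses are not given: they have to be found in the camera images.
- pump: Fixed hand dosing pump: blue foot plate 130 x 100 mm, valve block with brass fittings (under 60 mm high), square aluminium barrel 60 mm wide, square steel head 64 mm wide; its flat top face is 155 mm above the bench (4 mm screw heads in its corners, 37 mm from the axis). Vertical bore on its axis, 21.5 mm wide, 100 mm deep from that face. Origin: centre of the underside, on the bore's axis.
- pump_mouth (a point): Point on the bore's axis, level with the top face of the pump's head (155 mm above the bench); z up.
- plunger: Loose steel plunger, 0.25 to 0.41 kg, standing on the bottom of the bore with 0.75 mm play all round: rod 20 mm thick, 116 mm long, with a yellow cylindrical knob 32 mm in diameter and 28 mm tall on top. At the start the knob spans 16 to 44 mm above the pump's head, bare rod below it. It sinks by its own weight if let go. Origin: centre of the rod's lower end; z up the rod.
- dose_ring (a point): Lower edge of the red dose ring (on the rod's axis). The ring is a painted band 6 mm tall round the rod, 50 to 56 mm above the rod's lower end; at the start its lower edge lies in the bore, 50 mm below the head's top face. Above it, thin dark graduations every 10 mm, 15 to 45 mm from that edge.
- knob_middle (a point): Middle of the yellow knob (on its axis, 14 mm below the knob's top): at the start 30 mm above the top face of the pump's head. A grip well off the knob's centre, or a slanting pull, presses the plunger hard against the bore.
- dust_cap: Loose black plastic can cap, about 20 g: straight round cup, 54 mm in outside diameter, 50 mm tall, walls 2.5 mm. It stands mouth down on the pump's head, over the plunger's knob without touching it, its closed top 205 mm above the bench. Origin: centre of the open rim; z up through the closed top.
- cap_tray: Fixed blue open tray left or right of the pump, 290 mm along its x, 160 mm along its y, walls 45 mm high and 4 mm thick, floor 4 mm thick. A cross wall halves it: the half at -x (towards the robot) is empty, 139 x 152 mm inside; the half at +x holds three black caps. Origin: centre of the underside; z up.
- empty_half (a point): Centre of the floor of the tray's empty half, at the height of the floor's upper face, 4 mm above the bench.
- carton: Fixed open cardboard carton, 240 mm along its x, 172 mm along its y, walls 60 mm high, on the other side of the pump from the tray; three finished cans stand in it. Origin: centre of the underside; z up.
- can0: Finished aerosol can with a black cap, loose, standing in the carton, 53 mm in diameter and 173 mm tall; to be left alone. Origin: centre of its underside; z up.
- can1: A second can, like can0; to be left alone.
- can2: A third can, like can0; to be left alone.
- spanner: Open-ended spanner, 150 mm long and under 15 mm thick, loose, lying flat on the bench beyond the pump; to be left alone. Origin: its middle, underside.
There are look-alikes about, which are no part of the job. Leave any orange look-alike of the dust_cap alone. Of the things that look like the pump, the larger one is meant.

How it is judged (in metres and radians):
On the way, in this order (a step that is already met when the one before it is completed fails the run):
1. the dust cap stands mouth down in the empty half of the tray, let go and at rest, the plunger still down (z of dust_cap in the frame of cap_tray below 0.009 m and x of dust_cap in the frame of cap_tray between -0.145 and -0.02 m and y of dust_cap in the frame of cap_tray between -0.08 and 0.08 m and angle between dust_cap's own z axis and vertical below 0.15 rad and linear speed of dust_cap below 0.02 m/s and contact force between the fingers and dust_cap below 0.1 N and z of dose_ring in the frame of pump_mouth below -0.04 m), for 0.2 s.
2. the plunger, held in the fingers, is drawn up until the whole red ring is clear of the head (z of dose_ring in the frame of pump_mouth between -0.001 and 0.012 m and contact force between the fingers and plunger above 2 N), for 0.2 s.
At the end, for the whole second after the job is handed in: Plunger held still in the fingers (over 2 N), its red ring's lower edge from 1 mm below to 12 mm above the head's top face, in line with the bore within 0.06 rad and 4 mm, leaning on it with under 20 N; dust cap mouth down (within 0.15 rad), at rest on the floor of the tray's empty half (all of step 2 and horizontal distance between plunger and pump below 0.004 m and angle between the z axis of plunger and the z axis of pump, either way round below 0.06 rad and linear speed of plunger below 0.01 m/s and contact force between plunger and pump below 20 N and z of dust_cap in the frame of cap_tray below 0.009 m and x of dust_cap in the frame of cap_tray between -0.145 and -0.02 m and y of dust_cap in the frame of cap_tray between -0.08 and 0.08 m and angle between dust_cap's own z axis and vertical below 0.15 rad and linear speed of dust_cap below 0.02 m/s); the arm keeps its last pose, push and grip.
It fails at once if the plunger wrenched against its bore while it is drawn (more than 50 N between plunger and pump) (z of dose_ring in the frame of pump_mouth above -0.045 m and contact force between plunger and pump above 50 N).
It fails at once if the plunger drawn far past the mark (ring more than 25 mm above the head) (z of dose_ring in the frame of pump_mouth above 0.025 m).
It fails at once if a can knocked over or shifted more than 25 mm (distance of any of can0, can1, can2 from where it was at the start of the episode above 0.025 m or angle between any of can0, can1, can2's own z axis and vertical above 0.3 rad).
It fails at once if the spanner shifted more than 25 mm (distance of spanner from where it was at the start of the episode above 0.025 m).
It also fails if it takes over 51 s, if anything falls off the work surface, if the arm or the gripper's body presses on something with over 40 N, if the wrist force passes 120 N, or if a joint passes its speed limit or range.

### The arm

A 6-joint arm with a two-finger parallel gripper is mounted at the origin on the work surface. World frame = base frame: x ahead of the robot, y to its left, z up, the work surface at z = 0. Lengths are in mm, angles in rad, forces in N, time in s.
With the tool pointing down it reaches from about 275 to 750 mm from the base axis. Payload 10.2 kg.
Tool frame: the origin (TCP) lies midway between the tips of the shut fingers; the grasp point (between the pads) lies 19 mm behind it (ctrl.grasp_offset is the distance from the TCP to the grasp point, in mm); z points along the fingers, y is the line along which they close (so a half turn about z gives the same grasp; the last joint's range is limited). The gripper opens to 85 mm and grips with 20 to 120 N. Pads are 22 mm wide; open, the fingers measure 114 mm over their backs; the gripper's body (76 mm by 85 mm) begins 54 mm behind the grasp point. The pads swing forward as they close: fully open they stand 13 mm farther back than shut.
Start: joints at [0.988, 0.313, 1.498, -0, 1.331, -0.223], TCP at [184.858, 491.384, 202.194] pointing down, gripper open.
Joint ranges: [-2.94, 2.94], [-0.97, 2.17], [0.19, 2.56], [-1.23, 4.37], [0.02, 3.11], [-2.88, 2.88]. Speed limits (rad/s): [2.39, 2.39, 3.01, 3.14, 3.14, 3.14].

### API

Orientations are given as a unit quaternion [w, x, y, z].
In Python, from rig import ctrl, viewer, models gives the robot as it stands. The module is installed in compiled form; this text tells all that it offers.
- The arm moves only by the shell command python3 -m pendant 'ROWS' [OPENING] [FORCE]. ROWS is text: rows parted by semicolons, each of 4 numbers parted by spaces: the shift along the tool's x, y, z in m, then the turn about the tool's z in rad. In form: x y z yaw; .... A call has 1 to 10 rows; each row shifts and turns the commanded pose from where the row before left it, along the tool's axes as they then stand; what a row does not reach is not made up. A row lasts 1/8 s, in which the tool goes at most 62.5 mm and 10.7 degrees, less where a joint would pass 70% of its speed; a pose out of reach is approached as far as the arm can. A call is refused whole if a number of a shift passes 0.0625 or a number of a turn 0.188, either way. A call with a gripper value outside its range is refused whole. OPENING is the opening, from 0 (shut) to 1 (fully open), set as the call begins (- or left out, the last holds). The fingers move at their own pace and stop on an object; FORCE is the grip in N (left out, the last holds). Time passes only in rows, so rows that do not move let the fingers close. It gives the time, the measured TCP pose, the force, the opening and the grip force at its end, in the units of the state.
- ctrl.sense(): the state, without advancing time (a new reading comes with each control period).
- viewer.capture(name): name is "scene" or "top" or "wrist"; returns a dict with "color" (480x640x3 uint8, red, green, blue), "vertical_fov" (degrees; the focal length in pixels is half the picture's height over the tangent of half this angle, whatever the lens; pixels are square), "cx", "cy" (the principal point, pixels), "dist" ([k1, k2, p1, p2, k3] as OpenCV has them; the pictures are not rectified), "pose" (4x4, takes a point from camera to world coordinates). Camera axes: x right, y down, z forward; pixel columns grow to the right and rows downward; lengths in mm; the calibration is good to about 2 mm. A picture is of the moment at which its call begins. There is no depth.
- ctrl.finish_job(): hands the job in; it is judged then, once.
Trained networks look in the newest picture that a camera, given by its name, has taken for a name from the list of things; names that differ only in an ending like _2 or _b are one class to them, and where a whole thing is asked for, a point or a joint stands for the part that bears it (a point fixed in the world has none). Each returns a list of dicts, best first, with "p" (0 to 1); they miss things now and then, are a little off and sometimes report something else, mostly with a low value. They report only what shows in the picture. A call takes as long as a camera call. They do not tell look-alikes from the thing itself.
- models.boxes_of(camera, query): "at" ([x, y, z] in mm, in world coordinates, good to about 4 mm: the middle of the surface that is visible of it).
The state is a dict: "time_s": time; "joints": joint angles; "dq": joint speeds; "tau": joint torques, N m; "eef_pos": TCP position; "ee_rot": TCP orientation; "force": force on the tool from outside, world axes, zero at the start; "wrist_torque": the same for the moment, N m; "grip_width": opening from 0.0 (shut) to 1.0 (fully open); "grip_force": force on a finger pad.
Only numpy, scipy, OpenCV 4.12 (cv2) and the standard library are available. Lean on these libraries where they do the work, as an engineer would, in place of code of your own. Each camera call takes 0.05 s, during which the arm holds its last target. There are 200 camera calls.

## Working session

There is one attempt and no reset: what is moved stays moved. The work goes in short steps, Python scripts to look and compute and a shell command to move; the robot and the scene stay as the last step left them, time stands still between calls to the robot, and variables do not carry over. Pictures are saved under pics/ and viewed, at most 10 in all, crops included, and the job is handed in when it is done.

```bash
mkdir -p pics; cat > h.py <<'E'
from rig import ctrl, viewer, models
import cv2, numpy as np
def cam(n):
    c=viewer.capture(n); f=240/np.tan(np.radians(c["vertical_fov"])/2)
    K=np.array([[f,0,c["cx"]],[0,f,c["cy"]],[0,0,1]]); return c,K
def ray(c,K,px,z):
    u=cv2.undistortPoints(np.array([[px]],float),K,np.array(c["dist"]))[0,0]
    P=np.array(c["pose"]); d=P[:3,:3]@[u[0],u[1],1]; o=P[:3,3]
    return o+d*(z-o[2])/d[2]
def proj(c,K,p):
    P=np.linalg.inv(np.array(c["pose"])); r,_=cv2.Rodrigues(P[:3,:3])
    return cv2.projectPoints(np.array([p],float),r,P[:3,3],K,np.array(c["dist"]))[0].ravel()
E
python3 - <<'E'
from h import *
ims=[]
for n in("scene","top"):
    c,K=cam(n); cv2.imwrite(f"pics/{n}0.png",c["color"][...,::-1]); print(n,np.round(c["pose"],2).tolist())
    for q in("pump","dust_cap","cap_tray","carton","plunger","can0","spanner"):
        print(q,[(round(d["p"],2),np.round(d["at"]).tolist(),proj(c,K,d["at"]).round().tolist()) for d in models.boxes_of(n,q)])
print(ctrl.sense()["ee_rot"],ctrl.grasp_offset)
E
```

```text
scene [[0.36, 0.72, -0.59, 1308.81], [0.93, -0.29, 0.21, -274.64], [-0.02, -0.62, -0.78, 1129.65], [0.0, 0.0, 0.0, 1.0]]
pump [(0.96, [550.0, 36.0, 51.0], [329.0, 258.0]), (0.6, [495.0, -123.0, 39.0], [256.0, 264.0]), (0.19, [627.0, -351.0, 169.0], [160.0, 309.0])]
dust_cap [(0.87, [382.0, 8.0, 55.0], [292.0, 210.0]), (0.84, [537.0, 39.0, 202.0], [328.0, 210.0])]
cap_tray [(0.67, [557.0, 298.0, 11.0], [429.0, 238.0])]
carton [(0.67, [589.0, -303.0, 12.0], [193.0, 327.0])]
plunger []
can0 [(0.67, [692.0, -265.0, 145.0], [212.0, 329.0]), (0.64, [625.0, -354.0, 167.0], [158.0, 310.0]), (0.59, [709.0, -352.0, 145.0], [171.0, 350.0])]
spanner [(0.92, [728.0, 4.0, 6.0], [345.0, 335.0])]
top [[-0.12, -0.97, 0.2, 371.83], [-0.99, 0.12, -0.02, -1.19], [-0.01, -0.2, -0.98, 960.18], [0.0, 0.0, 0.0, 1.0]]
pump [(0.82, [470.0, -107.0, 26.0], [371.0, 279.0]), (0.73, [500.0, 40.0, 11.0], [293.0, 274.0]), (0.35, [683.0, -341.0, 151.0], [491.0, 134.0])]
dust_cap [(0.9, [373.0, 12.0, 47.0], [315.0, 339.0]), (0.85, [526.0, 46.0, 202.0], [280.0, 243.0])]
cap_tray [(0.78, [565.0, 296.0, 1.0], [161.0, 258.0]), (0.49, [681.0, -340.0, 146.0], [490.0, 137.0])]
carton [(0.79, [567.0, -305.0, 5.0], [461.0, 220.0])]
plunger []
can0 [(0.82, [680.0, -339.0, 147.0], [489.0, 137.0]), (0.69, [661.0, -259.0, 155.0], [448.0, 150.0]), (0.64, [599.0, -342.0, 155.0], [502.0, 179.0])]
spanner [(0.77, [729.0, 1.0, 6.0], [299.0, 161.0]), (0.51, [498.0, 42.0, 16.0], [292.0, 275.0])]
[-1.76848947e-05  1.78918351e-01  9.83863925e-01 -9.41130449e-06] 18.700000000000003
```

View pics/scene0.png

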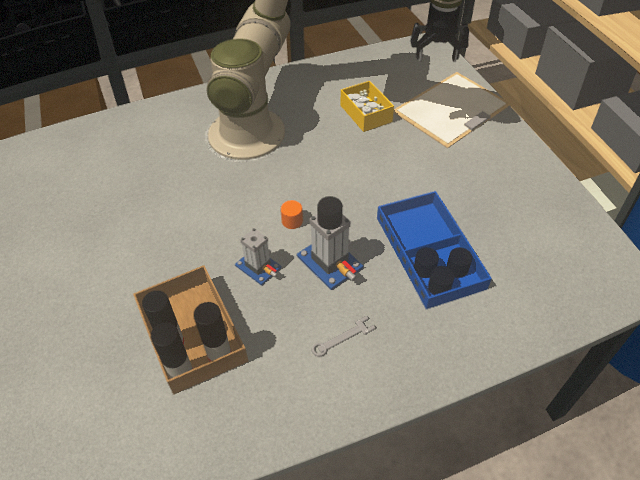

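View pics/top0.png

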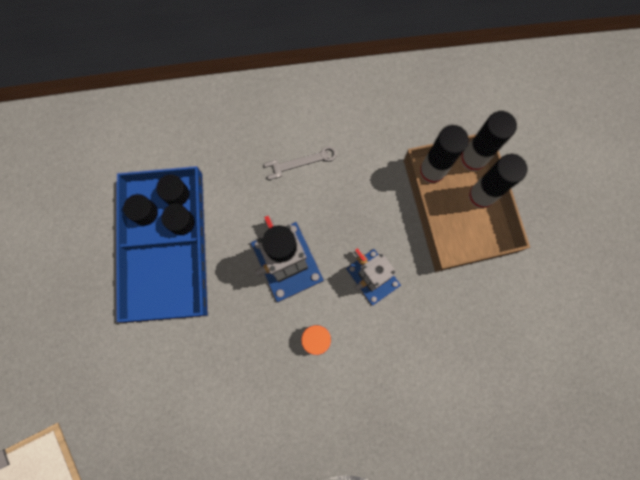

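Two pumps show: in the scene picture, the large one is at (329,245) with the black cap on top at (329,212), and the small one is at (257,260) with no cap. The large one is meant. The orange look-alike at (292,214) stays put. The tray's empty half is at about (418,222) in scene and (162,282) in top. I'll confirm the pump in one crop and measure the cap and tray.

```bash
python3 - <<'E'
from h import *
out=[]
for n,(x,y) in(("scene",(330,235)),("top",(280,260))):
    c,K=cam(n); im=c["color"]; out.append(cv2.resize(im[y-70:y+70,x-70:x+70][...,::-1],(400,400),interpolation=cv2.INTER_CUBIC))
    for p in ((537,39,205),(526,46,205),(531,43,155)): print(n,p,proj(c,K,p).round(1))
    if n=="top":
        hsv=cv2.cvtColor(im,cv2.COLOR_RGB2HSV); m=cv2.inRange(hsv,(105,120,30),(125,255,255)); m[:,:100]=0;m[:,220:]=0
        pts=cv2.findNonZero(m); r=cv2.minAreaRect(pts); b=cv2.boxPoints(r); print(r); print([ray(c,K,p,45)[:2].round().tolist() for p in b])
        m=cv2.inRange(hsv,(105,120,30),(125,255,255)); m[:,:225]=0;m[:,330:]=0
        r=cv2.minAreaRect(cv2.findNonZero(m)); b=cv2.boxPoints(r); print([ray(c,K,p,5)[:2].round().tolist() for p in b])
cv2.imwrite("pics/crop.png",np.hstack(out))
E
```

```text
scene (537, 39, 205) [327.8 208.8]
scene (526, 46, 205) [329.  204.3]
scene (531, 43, 155) [328.5 221.8]
top (537, 39, 205) [283.5 234.9]
top (526, 46, 205) [279.8 242.3]
top (531, 43, 155) [283.8 244.9]
((158.64759826660156, 244.11642456054688), (151.38414001464844, 89.49691009521484), 87.66268920898438)
[[745.0, 373.0], [729.0, 195.0], [434.0, 206.0], [448.0, 372.0]]
[[573.0, 116.0], [603.0, 22.0], [481.0, -16.0], [453.0, 77.0]]
```

View pics/crop.png

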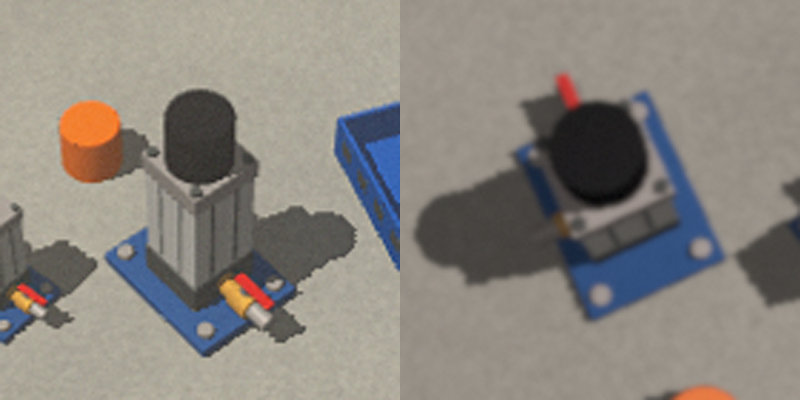

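The crop confirms it: the large pump, with its black cap centred near (280,242) in the top picture, foot plate turned about 17°. I'll approach above it.

```bash
python3 -m pendant '0 0 -0.05 0; 0 0 -0.05 0; -0.053 -0.0327 0 0; -0.053 -0.0327 0 0; -0.053 -0.0327 0 0; -0.053 -0.0327 0 0; -0.053 -0.0327 0 0; -0.053 -0.0327 0 0; -0.053 -0.0327 0 0; -0.053 -0.0327 0 0' 1 25 && python3 -m pendant '-0.053 -0.0327 0 0; 0 0 0 -0.165; 0 0 0 -0.165; 0 0 0 -0.165; 0 0 0 -0.165; 0 0 0 0; 0 0 0 0'
python3 - <<'E'
from h import *
c,K=cam("wrist"); cv2.imwrite("pics/w1.png",c["color"][...,::-1])
print(np.round(c["pose"],2).tolist()); s=ctrl.sense(); print(s["eef_pos"],s["ee_rot"])
for p in ((527,48,205),(527,50,5)): print(proj(c,K,p))
for q in ("dust_cap","pump"): print(models.boxes_of("wrist",q))
c,K=cam("top")
for p in ((117,173),(198,168),(206,314),(117,321)): print(ray(c,K,p,45))
E
```

```text
time_s: 2.15
eef_pos: [490.6, 95.4, 302.4]
ee_rot: [0.0, 0.179, 0.984, 0.0]
force: [0.1, 0.9, 0.9]
grip_width: 1.004
grip_force: 0.0
time_s: 3.02
eef_pos: [527.7, 48.0, 302.2]
ee_rot: [0.0, -0.148, 0.989, -0.0]
force: [-0.4, 0.2, -0.3]
grip_width: 0.996
grip_force: 0.0
[[-0.29, 0.9, 0.31, 447.28], [0.96, 0.28, 0.1, 24.01], [0.0, 0.33, -0.95, 474.15], [0.0, 0.0, 0.0, 1.0]]
[527.69041585  47.98336596 302.18888408] [ 5.18496063e-07 -1.48263854e-01  9.88947840e-01  1.81432213e-05]
[322.48686847 225.4004839 ]
[324.43868472 174.27017507]
[{'at': [381.7, 13.9, 50.3], 'p': 0.96}, {'at': [523.3, 47.1, 208.7], 'p': 0.74}, {'at': [729.4, 2.9, 2.5], 'p': 0.25}]
[{'at': [498.0, 40.3, 19.8], 'p': 0.87}, {'at': [478.6, -103.4, 52.8], 'p': 0.79}]
[737.61586485 360.58680028  45.        ]
[726.75987784 199.70748284  45.        ]
[441.69956901 206.10331807  45.        ]
[448.7924324  372.44173315  45.        ]
```

View pics/w1.png

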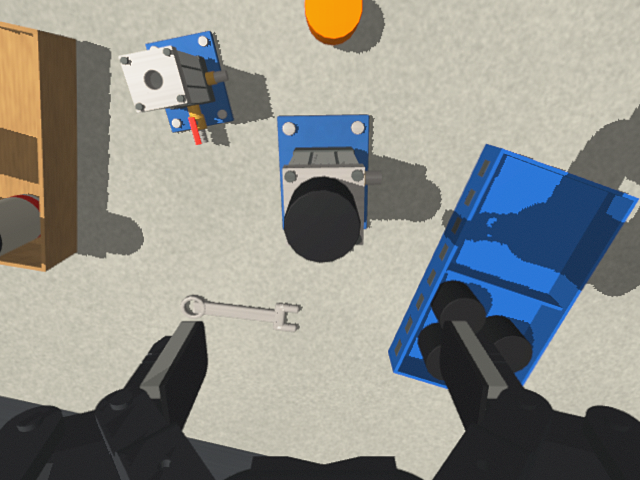

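The wrist view shows the cap's top disc at (322,226); projecting (527,48,205) gives (322.5,225.4), so I'm centred. Descending and gripping the cap gently.

```bash
python3 -m pendant '0 0 0.04 0; 0 0 0.04 0; 0 0 0.03 0; 0 0 0.02 0; 0 0 0.012 0; 0 0 0 0; 0 0 0 0' 1 25 && python3 -m pendant '0 0 0 0; 0 0 0 0; 0 0 0 0; 0 0 0 0; 0 0 0 0; 0 0 0 0; 0 0 0 0; 0 0 0 0' 0.45 25
```

```text
time_s: 4.1
eef_pos: [528.1, 47.9, 161.1]
ee_rot: [0.001, -0.149, 0.989, -0.0]
force: [-0.2, 0.7, -0.0]
grip_width: 1.001
grip_force: 0.0
time_s: 5.1
eef_pos: [528.0, 47.9, 161.0]
ee_rot: [0.001, -0.15, 0.989, -0.0]
force: [-0.6, 0.3, 5.9]
grip_width: 0.611
grip_force: 26.1
```

```bash
python3 -m pendant '0 0 -0.01 0; 0 0 -0.03 0; 0 0 -0.03 0; 0 0 -0.03 0; -0.0118 0.0464 0 0; -0.0118 0.0464 0 0; -0.0118 0.0464 0 0; -0.0118 0.0464 0 0; -0.0118 0.0464 0 0; 0 0 0 0'
python3 - <<'E'
from h import *
c,K=cam("wrist"); a=c["color"]; c2,K2=cam("top"); b=c2["color"]
cv2.imwrite("pics/w2.png",np.hstack([cv2.resize(a,(400,300)),cv2.resize(b[60:360,60:460],(400,300))])[...,::-1])
E
```

```text
time_s: 6.35
eef_pos: [514.7, 289.6, 260.2]
ee_rot: [-0.0, -0.151, 0.988, 0.0]
force: [0.5, -0.2, -0.5]
grip_width: 0.609
grip_force: 26.3
```

View pics/w2.png

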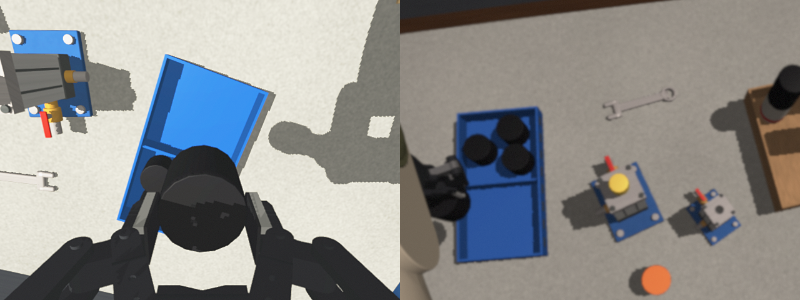

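The cap is held in the fingers and the yellow knob is exposed on the pump (top view, about (618,183) in the mosaic). The tray's empty half lies below the cap. Lowering.

```bash
python3 -m pendant '0 0 0.05 0; 0 0 0.05 0; 0 0 0.05 0; 0 0 0.04 0; 0 0 0.03 0; 0 0 0.015 0; 0 0 0.008 0; 0 0 0.005 0; 0 0 0 0; 0 0 0 0' && python3 -m pendant '0 0 0 0; 0 0 0 0; 0 0 0 0; 0 0 0 0; 0 0 0 0' 0.82
```

```text
time_s: 7.7
eef_pos: [515.8, 287.2, 12.9]
ee_rot: [0.001, -0.15, 0.989, 0.0]
force: [0.8, -0.2, -0.8]
grip_width: 0.608
grip_force: 26.3
time_s: 8.32
eef_pos: [515.4, 287.1, 12.2]
ee_rot: [-0.0, -0.15, 0.989, -0.0]
force: [0.0, 0.3, -0.5]
grip_width: 0.818
grip_force: 0.0
```

```bash
python3 -m pendant '0 0 -0.02 0; 0 0 -0.05 0; 0 0 -0.06 0; 0 0 -0.06 0; 0 0 -0.06 0; 0.0118 -0.0464 0 0; 0.0118 -0.0464 0 0; 0.0118 -0.0464 0 0; 0.0118 -0.0464 0 0; 0.0118 -0.0464 0 0' && python3 -m pendant '0 0 -0.04 0; 0 0 0 0; 0 0 0 0'
python3 - <<'E'
from h import *
s=ctrl.sense(); print(s["eef_pos"])
c,K=cam("wrist"); a=c["color"]; c2,K2=cam("top"); b=c2["color"]; c3,K3=cam("scene")
cv2.imwrite("pics/w3.png",np.hstack([cv2.resize(a[130:330,220:420],(400,400),interpolation=cv2.INTER_CUBIC),cv2.resize(c3["color"][170:320,360:510],(400,400))])[...,::-1])
for (cc,KK,im,n) in((c,K,a,"wrist"),(c2,K2,b,"top"),(c3,K3,c3["color"],"scene")):
    m=cv2.inRange(cv2.cvtColor(im,cv2.COLOR_RGB2HSV),(22,110,80),(35,255,255))
    g=proj(cc,KK,(527,48,199)); N,l,st,ce=cv2.connectedComponentsWithStats(m)
    for i in range(1,N):
        if st[i,4]>40 and np.hypot(*(ce[i]-g))<60: print(n,g.round(1),st[i],ce[i].round(1),ray(cc,KK,ce[i],192).round(1))
    print(n,[proj(cc,KK,(527,48,z)).round(1).tolist() for z in(155,171,199)])
E
```

```text
time_s: 9.57
eef_pos: [527.5, 46.5, 262.3]
ee_rot: [0.0, -0.15, 0.989, -0.0]
force: [0.3, -0.1, 0.8]
grip_width: 0.822
grip_force: 0.0
time_s: 9.95
eef_pos: [527.5, 48.2, 301.6]
ee_rot: [-0.0, -0.15, 0.989, 0.0]
force: [-0.3, -0.4, 0.8]
grip_width: 0.821
grip_force: 0.0
[527.48043725  48.17965557 301.5923605 ]
wrist [322.1 223.4] [ 301  195   45   49 1757] [323.2 219.3] [525.9  48.5 192. ]
wrist [[322.2, 207.4], [322.2, 212.7], [322.1, 223.4]]
top [278.8 242.6] [270 235  12  16 150] [276.5 242.5] [529.  52. 192.]
top [[281.1, 247.6], [280.3, 245.8], [278.8, 242.6]]
scene [330.  206.3] [323 201  14  19 226] [329.5 210.1] [530.8  45.4 192. ]
scene [[329.9, 219.8], [329.9, 215.0], [330.0, 206.3]]
```

View pics/w3.png

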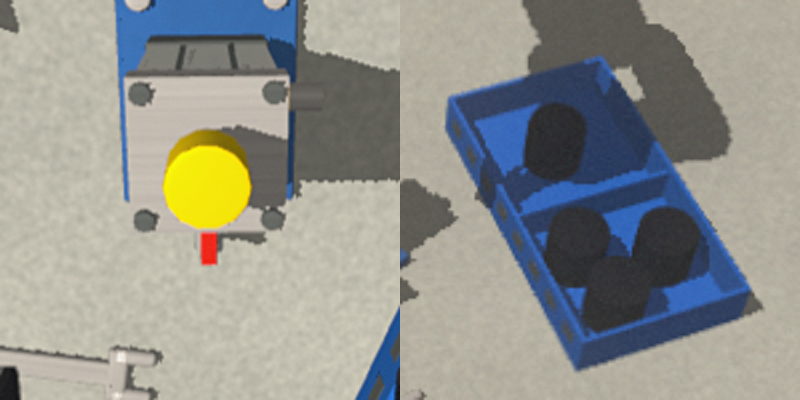

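The cap stands upright in the empty half (right crop at (556,140)), clear of the walls. The knob top is at wrist pixel (323.5,223), about 1 mm along +y of the prediction, so I'll correct by 1 mm and descend to the knob.

```bash
python3 -m pendant '0 0.001 0.04 0; 0 0 0.04 0; 0 0 0.03 0; 0 0 0.02 0; 0 0 0.007 0; 0 0 0 0; 0 0 0 0; 0 0 0 0' && python3 -m pendant '0 0 0 0; 0 0 0 0; 0 0 0 0; 0 0 0 0; 0 0 0 0; 0 0 0 0; 0 0 0 0; 0 0 0 0; 0 0 0 0; 0 0 0 0' 0.25 30; python3 -c "
from h import *
s=ctrl.sense();print(s['eef_pos'],s['force'],s['wrist_torque'],s['grip_force'],s['grip_width'])"
```

```text
time_s: 11.1
eef_pos: [527.7, 48.9, 165.8]
ee_rot: [0.001, -0.15, 0.989, -0.0]
force: [0.1, -0.6, -0.3]
grip_width: 0.819
grip_force: 0.0
time_s: 12.35
eef_pos: [527.6, 48.9, 165.5]
ee_rot: [0.0, -0.15, 0.989, -0.0]
force: [0.2, -0.5, 5.3]
grip_width: 0.347
grip_force: 29.7
[527.61017695  48.9102789  165.52136102] [ 0.23394205 -0.49720494  5.26493767] [ 0.01970411  0.01086658 -0.02354496] 29.69934582710266 0.3470660703682073
```

```bash
python3 -m pendant '0 0 -0.002 0; 0 0 -0.003 0; 0 0 -0.003 0; 0 0 0 0; 0 0 0 0'
```

```text
time_s: 12.98
eef_pos: [527.3, 49.0, 173.0]
ee_rot: [-0.0, -0.15, 0.989, 0.0]
force: [-0.8, 0.7, -3.5]
grip_width: 0.343
grip_force: 30.0
```

Weight is on the gripper (-3.5 N) and side force is under 1 N. Drawing on, slowly.

```bash
python3 -m pendant '0 0 -0.005 0; 0 0 -0.005 0; 0 0 -0.005 0; 0 0 -0.005 0; 0 0 0 0' && python3 -m pendant '0 0 -0.006 0; 0 0 -0.006 0; 0 0 -0.006 0; 0 0 -0.006 0; 0 0 -0.003 0; 0 0 0 0; 0 0 0 0; 0 0 0 0'
python3 - <<'E'
from h import *
o=[]
for n in("scene","wrist"):
    c,K=cam(n); print(n,[proj(c,K,(527,49,z)).round(1).tolist() for z in(155,160,166,226,254)])
    x,y=proj(c,K,(527,49,175)).astype(int); k=40 if n=="scene" else 80; y0=max(0,y-k)
    o.append(cv2.resize(c["color"][y0:y0+2*k,x-k:x+k],(400,400),interpolation=cv2.INTER_CUBIC)); print(x-k,y0)
cv2.imwrite("pics/w4.png",np.hstack(o)[...,::-1])
E
```

```text
time_s: 13.6
eef_pos: [527.6, 48.9, 193.6]
ee_rot: [0.0, -0.15, 0.989, -0.0]
force: [0.6, -0.4, -4.1]
grip_width: 0.345
grip_force: 30.0
time_s: 14.6
eef_pos: [527.3, 49.0, 220.0]
ee_rot: [-0.0, -0.15, 0.989, 0.0]
force: [-0.6, -0.8, -3.4]
grip_width: 0.347
grip_force: 30.0
scene [[330.3, 219.7], [330.3, 218.2], [330.4, 216.4], [330.5, 197.5], [330.6, 188.2]]
290 173
wrist [[322.3, 241.5], [322.3, 244.3], [322.3, 247.7], [322.0, 294.2], [321.8, 327.3]]
242 173
```

View pics/w4.png

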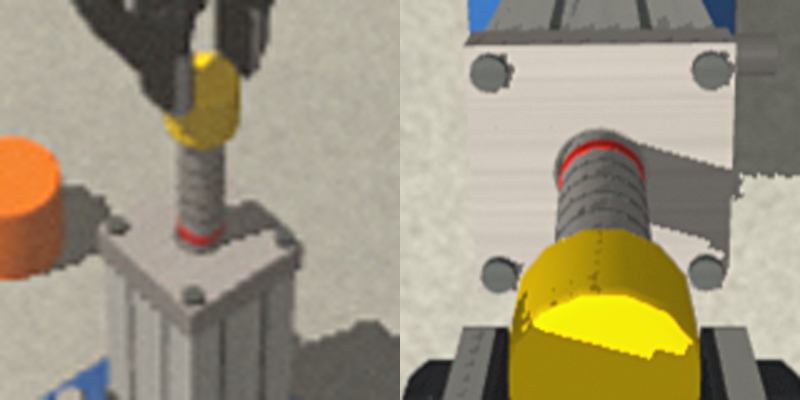

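The plunger is up: the whole red ring, at (200,235) in the left crop and (603,150) in the right, is clear of the head with a strip of bare rod below it, about 5 mm. The rod is upright, with little side force. Handing in.

```bash
python3 -c "
from rig import ctrl
print(ctrl.finish_job())"
```

```text
the job is handed in; nothing more can be done
None
```

I handed the job in at about 15 s of the 51 s (no verdict came back): the dust cap stands mouth down in the tray's empty half, the plunger is held still with its red ring about 5 mm clear of the pump's head, and I did not touch the cans or the spanner.

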